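Mix the cement and hold the strop in the squaring board

ROBOT

A 6-joint arm with a two-finger parallel gripper is mounted at the origin on the work surface. World frame = base frame: x ahead of the robot, y to its left, z up, the work surface at z = 0. Lengths are in m, angles in rad, forces in N, time in s.
With the tool pointing down it reaches from about 0.35 to 0.975 m from the base axis. Payload 4.9 kg.
Tool frame: the origin (TCP) lies midway between the tips of the shut fingers; the grasp point (between the pads) lies 19 mm behind it; z points along the fingers, y is the line along which they close (so a half turn about z gives the same grasp; the last joint's range is limited). The gripper opens to 85 mm and grips with 20 to 120 N. Pads are 22 mm wide; open, the fingers measure 114 mm over their backs; the gripper's body (76 mm by 85 mm) begins 54 mm behind the grasp point. The pads swing forward as they close: fully open they stand 13 mm farther back than shut.
Start: joints at [1.042, 0.053, 1.613, -0, 1.476, -0.119], TCP at [0.249, 0.573, 0.231] pointing down, gripper open.
Joint ranges: [-3.01, 3.01], [-1.01, 2.22], [0.06, 2.58], [-1.02, 4.17], [0.09, 2.62], [-3.14, 3.14]. Speed limits (rad/s): [2.57, 2.57, 3.14, 3.14, 3.14, 3.14].

INTERFACE

Orientations are given as a unit quaternion [w, x, y, z].
In Python, from plant import state, grab_frame, job_done, cut_out, place_of gives the robot as it stands.
- The arm moves only by the tool jog_arm, never from a script. Its argument "motion" is text: rows parted by semicolons, each of 7 numbers parted by spaces: the opening in per cent of the stroke, from 0 (shut) to 100 (fully open), then the shift along the tool's x, y, z as a fraction of full scale, then the turn, a rotation vector about the tool's x, y, z as a fraction of full scale. A call has exactly 5 rows; each row is the pose to reach, as a shift and turn from the pose commanded when the call began, along the tool's axes at that moment; what a row does not reach only later rows make up. Full scale, the value 1, is 50 cm for a shift and 1.5 rad for a turn. A row lasts 1/8 s, in which the tool goes at most 62.5 mm and 10.7 degrees, less where a joint would pass 70% of its speed; a pose out of reach is approached as far as the arm can. A call with a number of a shift or a turn outside -1 to 1 is refused whole. A call with a gripper value outside its range is refused whole. The fingers move at their own pace and stop on an object; the grip force is fixed at half the most. Time passes only in rows, so rows that repeat a pose let the fingers close, or fill a call up. It gives the time, the measured TCP pose, the force, the opening and the grip force at its end, in the units of the state.
- state(): the state, without advancing time (a new reading comes with each control period).
- grab_frame(name): name is "side" or "top" or "wrist"; returns a dict with "color" (400x640x3 uint8, red, green, blue), "range_z" (400x640 float32, m along the optical axis (not along the pixel's ray), 0 where there is no reading), "intrinsics" (3x3 intrinsics, pixels), "world_from_camera" (4x4, takes a point from camera to world coordinates). Camera axes: x right, y up, looking along -z (the intrinsics and any distortion apply to the point x, -y, -z); pixel columns grow to the right and rows downward; lengths in m; the calibration is good to about 2 mm. A picture is of the moment at which its call begins.
- job_done(): hands the job in; it is judged then, once.
Trained networks look in the newest picture that a camera, given by its name, has taken for a name from the list of things; names that differ only in an ending like _2 or _b are one class to them, and where a whole thing is asked for, a point or a joint stands for the part that bears it (a point fixed in the world has none). Each returns a list of dicts, best first, with "p" (0 to 1); they miss things now and then, are a little off and sometimes report something else, mostly with a low value. They report only what shows in the picture. A call takes as long as a camera call. They do not tell look-alikes from the thing itself.
- cut_out(camera, thing): "pixels" (400x640 bool, what is visible of it).
- place_of(camera, thing): "at" ([x, y, z] in m, in world coordinates, good to about 4 mm: a listed point, or the origin of a listed thing).
The state is a dict: "time": time; "joint_pos": joint angles; "joint_vel": joint speeds; "joint_efforts": joint torques, N m; "tool_pos": TCP position; "tool_rot": TCP orientation; "contact_force": force on the tool from outside, world axes, zero at the start; "ft_torque": the same for the moment, N m; "gripper_width": opening from 0.0 (shut) to 1.0 (fully open); "grasp_force": force on a finger pad.
Only numpy, scipy, OpenCV 4.12 (cv2) and the standard library are available. Lean on these libraries where they do the work, as an engineer would, in place of code of your own. Each camera call takes 0.05 s, during which the arm holds its last target. There are 200 camera calls.

TASK

I am about to cement a new face on this paddle strop and the cement has settled, so first turn the closed bottle right over, cap pointing down, for a moment, and without dropping it stand it upright on the bench again and let go of it. Then take the strop by its handle, bring it flat onto the squaring board with the handle pointing away from the end fence, and press the blade into the corner so that its square end bears firmly on the end fence and its long side bears firmly on the side fence, both at once. Finish while holding it there, still gripping the handle and pushing, so that I can brush the cement on; leave the brush, the mallet and the wax tin alone.

Things in the scene. Friction and masses are not known exactly. Their poses are not given: they have to be found in the camera images.
- bottle: Closed round bottle of cement, white plastic with a paper label and a black screw cap; about 0.15 to 0.3 kg. 145 mm tall: straight body 54 mm in diameter from 0 to 97 mm up, then a shoulder, cap 36 mm in diameter from 117 to 145 mm. Origin: centre of its underside; z axis up through the cap. It starts standing on the bench.
- strop: Bare beech paddle strop, 0.15-0.3 kg, 22 mm thick, lying flat. Origin: underside, centre of the blade; x along the strop away from the handle, z up. Blade 160 x 62 mm: square end at x = +80 mm, long sides at y = +-31 mm. Handle 28 mm wide, from x = -80 to its round end at x = -190 mm. Pressed home its axes match the board's and its origin is at (40, -9, 18) mm in the board's frame.
- handle (a point): Middle of the strop's handle, at half thickness: x = -130, y = 0, z = 11 mm in the strop's frame; axes as the strop's.
- board: Squaring board, screwed to the bench: plywood base 320 mm (x) x 150 mm (y) x 18 mm thick, carrying two fixed beech fences that meet at a right angle. Origin: centre of its underside on the bench; z up. Its top is open apart from the fences. Bare wood on bare wood drags: friction coefficient about 1, on the board and along the fences, so a strop leaned on does not slide.
- end_fence: End fence: beech bar 30 mm (x) x 110 mm (y), 16 mm high, across the board near its +x end. Origin: centre of its underside, on the board's top; axes as the board's. The face that the strop's square end bears on is at x = +120 mm in the board's frame and looks to the board's -x.
- side_fence: Side fence: beech bar 140 mm (x) x 30 mm (y), 16 mm high, along the board's -y side, from x = -30 to +110 mm in the board's frame. Origin: centre of its underside, on the board's top; axes as the board's. The face that the blade's long side bears on is at y = -40 mm in the board's frame and looks to the board's +y.
- corner (a point): The inside corner: where the two bearing faces would meet, on the board's top, at x = +120, y = -40, z = 18 mm in the board's frame (a 10 mm dust gap lies between the two bars there). Axes as the board's: x points into the end fence, -y into the side fence.
- brush: Wooden-handled glue brush, 190 mm long, lying on the bench; to be left alone. Origin: under its middle.
- mallet: White plastic-headed mallet, head 85 mm long and 44 mm in diameter, wooden handle, lying on the bench; to be left alone. Origin: under the head.
- wax_tin: Round flat metal tin, 75 mm in diameter and 26 mm high; to be left alone. Origin: centre of its underside.
Mind the look-alikes: they are no part of the job. What is shaped like the bottle but green or pink is not meant.

How it is judged:
By the outcome, as a careful person would: the job done as asked, in the order asked, and still so for the second after the job is handed in, while the arm keeps its last pose, push and grip.
It also fails if it takes over 72 s, if anything falls off the work surface, if the arm or the gripper's body presses on something with over 40 N, if the wrist force passes 120 N, or if a joint passes its speed limit or range.

## Working session

There is one attempt and no reset: what is moved stays moved. The work goes in short steps, Python scripts to look and compute and a tool call to move; the robot and the scene stay as the last step left them, time stands still between calls to the robot, and variables do not carry over. Pictures are saved under pics/ and viewed, at most 10 in all, crops included, and the job is handed in when it is done.

Besides the shell and the picture viewer there is one more tool, called after "Request:" by a JSON object that holds its "fn" and its "kwargs", one argument or row to a line. jog_arm: Moves the arm, as the interface text tells. Shift numbers are shares of 50 cm and turn numbers shares of 1.5 rad, none past 1 either way. Its arguments: {"type":"object","properties":{"motion":{"type":"string"}},"required":["motion"]}

```bash
mkdir -p pics; ls
cat > h.py <<'E'
import numpy as np, cv2
from plant import *
from scipy.spatial.transform import Rotation as R
def cloud(f):
    K=f["intrinsics"];d=f["range_z"];v,u=np.mgrid[0:400,0:640]
    p=np.stack([(u-K[0,2])/K[0,0]*d,-(v-K[1,2])/K[1,1]*d,-d],-1)
    T=f["world_from_camera"];return p@T[:3,:3].T+T[:3,3]
def rot(s): q=s["tool_rot"];return R.from_quat([q[1],q[2],q[3],q[0]])
E
python3 - <<'E'
from h import *
s=state();print({k:np.round(v,3) for k,v in s.items()});print(rot(s).as_matrix().round(2))
fs={c:grab_frame(c) for c in("top","side")}
cv2.imwrite("pics/a.png",cv2.resize(np.vstack([fs[c]["color"][:,:,::-1] for c in fs]),(480,600)))
cv2.imwrite("pics/top.png",fs["top"]["color"][:,:,::-1])
cv2.imwrite("pics/side.png",fs["side"]["color"][:,:,::-1])
for c in fs:
  P=cloud(fs[c]); print(c,fs[c]["world_from_camera"].round(2).tolist())
  for t in["bottle","strop","handle","board","end_fence","side_fence","corner","brush","mallet","wax_tin"]:
    print(t,[(np.round(x["at"],3).tolist(),round(x["p"],2)) for x in place_of(c,t)][:4])
    m=cut_out(c,t)
    for x in m[:3]:
      k=x["pixels"]&(fs[c]["range_z"]>0)
      if k.sum()>20:
        v,u=np.nonzero(k);print("   px",int(u.mean()),int(v.mean()),k.sum(),"p",round(x["p"],2),"med",np.median(P[k],0).round(3),"zmax",np.percentile(P[k][:,2],98).round(3),"col",fs[c]["color"][k].mean(0).astype(int))
E
```

```text
pics
{'time': np.float64(0.0), 'joint_pos': array([ 1.042,  0.053,  1.614,  0.   ,  1.476, -0.119]), 'joint_vel': array([-0.   , -0.001,  0.001, -0.002,  0.002, -0.001]), 'joint_efforts': array([ 0.0000e+00, -3.9370e+01, -3.7017e+01, -0.0000e+00,  7.0000e-03,
        0.0000e+00]), 'tool_pos': array([0.249, 0.573, 0.23 ]), 'tool_rot': array([-0.   ,  0.203,  0.979, -0.001]), 'contact_force': array([ 0.236,  0.668, -0.87 ]), 'ft_torque': array([-0.037,  0.035,  0.015]), 'grasp_force': np.float64(0.0), 'gripper_width': np.float64(1.002)}
[[-0.92  0.4  -0.  ]
 [ 0.4   0.92 -0.  ]
 [ 0.   -0.   -1.  ]]
top [[0.03, 1.0, -0.09, 0.49], [-1.0, 0.03, 0.0, 0.09], [0.01, 0.09, 1.0, 0.93], [0.0, 0.0, 0.0, 1.0]]
bottle [([0.333, 0.239, 0.001], 0.94), ([0.422, 0.342, -0.001], 0.88), ([0.522, 0.304, 0.001], 0.63)]
   px 241 298 735 p 0.7 med [0.344 0.228 0.11 ] zmax 0.149 col [34 54 28]
   px 216 210 750 p 0.66 med [0.518 0.289 0.109] zmax 0.148 col [122  68  68]
   px 195 255 835 p 0.6 med [0.426 0.328 0.108] zmax 0.149 col [123 110  91]
strop [([0.578, 0.119, -0.006], 0.65)]
   px 306 204 2550 p 0
[... 2541 characters left out ...]
3 128]
   px 416 271 963 p 0.69 med [ 0.567 -0.216  0.034] zmax 0.036 col [207 152  89]
corner [([0.653, -0.186, 0.017], 0.86)]
   px 378 276 8859 p 0.75 med [ 0.504 -0.173  0.018] zmax 0.035 col [236 206 147]
brush [([0.76, 0.105, -0.001], 0.92), ([0.444, 0.1, 0.013], 0.63)]
   px 371 182 586 p 0.89 med [0.728 0.1   0.017] zmax 0.022 col [196 180 157]
mallet [([0.543, 0.449, 0.002], 0.89), ([0.579, 0.113, -0.003], 0.48)]
   px 236 146 520 p 0.95 med [0.528 0.443 0.029] zmax 0.134 col [214 190 157]
wax_tin [([0.65, 0.316, 0.004], 0.7)]
   px 298 161 394 p 0.64 med [0.635 0.301 0.024] zmax 0.028 col [224 189 109]
   px 379 276 8907 p 0.3 med [ 0.505 -0.173  0.018] zmax 0.035 col [236 206 147]
```

View pics/top.png

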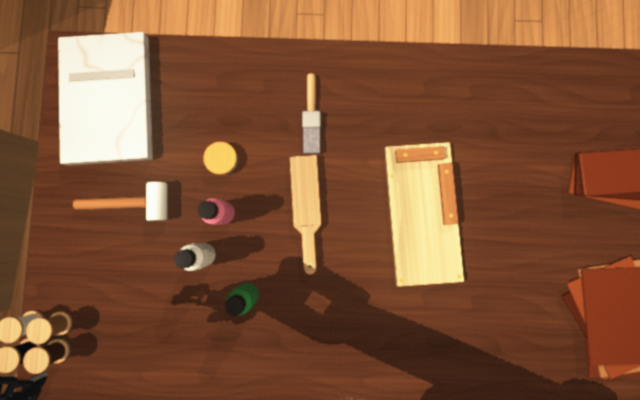

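View pics/side.png

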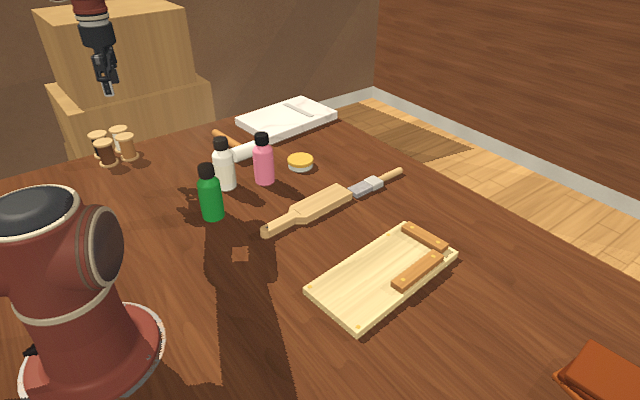

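Run:
```python
from h import *
for c in("top","side"):
  f=grab_frame(c);P=cloud(f)
  for t in["strop","end_fence","side_fence","board"]:
    m=cut_out(c,t)
    k=m[0]["pixels"]&(f["range_z"]>0)
    if t=="side_fence" and c=="side": k=m[1]["pixels"]&(f["range_z"]>0)
    q=P[k];zt={"strop":.022,"end_fence":.034,"side_fence":.034,"board":.018}[t]
    q=q[abs(q[:,2]-zt)<.007]
    if t=="strop":
      # blade vs handle: first axis
      pass
    r=cv2.minAreaRect((q[:,:2]*1000).astype(np.float32))
    print(c,t,np.round(r[0],1),np.round(r[1],1),round(r[2],2),"zmed",np.median(q[:,2]).round(4))
    if t=="strop":
      # projections along the axis
      xy=q[:,:2]; a=np.deg2rad(r[2]); 
      if r[1][0]<r[1][1]: a+=np.pi/2
      d=np.array([np.cos(a),np.sin(a)]);d*=np.sign(d[0]);n=np.array([-d[1],d[0]])
      u=xy@d;v=xy@n
      for lo in np.arange(u.min(),u.max(),.02):
        s=(u>=lo)&(u<lo+.02);print("  u",round(lo,3),"v",v[s].min().round(4),v[s].max().round(4))
      print(" d",d)
```

```text
top strop [522.6 107.4] [269.6  61.9] 5.35 zmed 0.0237
  u 0.395 v 0.0443 0.0717
  u 0.415 v 0.044 0.0713
  u 0.435 v 0.0442 0.0719
  u 0.455 v 0.0452 0.0711
  u 0.475 v 0.0394 0.0781
  u 0.495 v 0.029 0.0887
  u 0.515 v 0.0277 0.088
  u 0.535 v 0.0272 0.089
  u 0.555 v 0.0274 0.088
  u 0.575 v 0.0285 0.0889
  u 0.595 v 0.0273 0.0879
  u 0.615 v 0.0282 0.0892
  u 0.635 v 0.0272 0.0879
  u 0.655 v 0.0288 0.0868
 d [0.99563825 0.09329776]
top end_fence [ 666.8 -147.3] [ 29.6 109.4] 4.34 zmed 0.036
top side_fence [ 578.6 -211.9] [139.8  31.2] 5.68 zmed 0.0361
top board [ 533.2 -161.3] [320.1 151. ] 5.74 zmed 0.0201
side strop [521.  108.6] [269.8  64.7] 5.4 zmed 0.0218
  u 0.394 v 0.0449 0.0729
  u 0.414 v 0.0442 0.0712
  u 0.434 v 0.0442 0.0707
  u 0.454 v 0.0438 0.0709
  u 0.474 v 0.0359 0.0803
  u 0.494 v 0.0276 0.0899
  u 0.514 v 0.0267 0.0899
  u 0.534 v 0.0274 0.0914
  u 0.554 v 0.0267 0.0881
  u 0.574 v 0.0272 0.0905
  u 0.594 v 0.0268 0.0902
  u 0.614 v 0.0268 0.0874
  u 0.634 v 0.0282 0.0892
  u 0.654 v 0.0288 0.0857
 d [0.99555526 0.09417922]
side end_fence [ 665.  -146.3] [ 32.9 112.5] 4.7 zmed 0.0338Traceback (most recent call last):
  File "<stdin>", line 7, in <module>
IndexError: list index out of range
```

```bash
cat >> h.py <<'E'
def frame(z,y):
    z=np.array(z,float);z/=np.linalg.norm(z);y=np.array(y,float);y-=z*(y@z);y/=np.linalg.norm(y)
    return R.from_matrix(np.stack([np.cross(y,z),y,z],1))
def to(p,Rt):
    s=state();r=rot(s);d=r.inv().apply(np.array(p)-s["tool_pos"])/.5;w=(r.inv()*Rt).as_rotvec()/1.5
    print("t",round(float(s["time"]),2),"shift",d.round(4),"turn",w.round(4),"|ang| deg",np.rad2deg(np.linalg.norm(w)*1.5).round(1));return d,w
def side(hd,down):  # tool heading hd deg, pitched down by 'down' deg, y horizontal
    a,b=np.deg2rad([hd,down]);return frame([np.cos(a)*np.cos(b),np.sin(a)*np.cos(b),-np.sin(b)],[-np.sin(a),np.cos(a),0])
E
python3 - <<'E'
from h import *
f=grab_frame("side");P=cloud(f)
q=P[115:172,80:145].reshape(-1,3);q=q[(q[:,2]>.03)&(q[:,2]<.2)&(q[:,0]>0)];print("cups",q.min(0),q.max(0),np.percentile(q,[5,95],axis=0))
q=P[100:172,195:290].reshape(-1,3);q=q[(q[:,2]>.02)&(q[:,1]>.36)];print("mallet",np.percentile(q,[1,99],axis=0).round(3))
to([.326,.41,.25],side(-35,12))
E
```

```text
cups [0.17367506 0.62911967 0.03015032] [0.2847825  0.75045387 0.07589077] [[0.18093789 0.63722161 0.0342675 ]
 [0.27545909 0.73447147 0.07363183]]
mallet [[0.499 0.427 0.021]
 [0.833 0.686 0.044]]
t 2.6 shift [-0.2713 -0.2381 -0.0374] turn [ 0.0912 -0.9043  0.1127] |ang| deg 78.7
```

Request:
{"fn": "jog_arm", "kwargs": {
  "motion": "100 -0.06 -0.05 -0.02 0.02 -0.2 0.02; 100 -0.12 -0.1 -0.03 0.04 -0.35 0.04; 100 -0.17 -0.14 -0.03 0.05 -0.45 0.05; 100 -0.2 -0.17 -0.03 0.06 -0.58 0.07; 100 -0.22 -0.19 -0.03 0.06 -0.6 0.07"
}}

```text
time: 3.22
tool_pos: [0.312, 0.442, 0.2469]
tool_rot: [0.419, 0.232, 0.868, -0.131]
contact_force: [1.0, -0.3, -0.5]
gripper_width: 1.0
grasp_force: 0.0
```

Run:
```python
from h import *
s=state();print(s["joint_pos"].round(3),s["tool_pos"].round(3));print(rot(s).as_matrix().round(2))
to([.326,.41,.25],side(-35,12))
```

```text
[ 1.22   0.006  1.818 -0.88   1.579  0.289] [0.312 0.442 0.247]
[[-0.54  0.51  0.67]
 [ 0.29  0.86 -0.42]
 [-0.79 -0.03 -0.61]]
t 3.23 shift [-0.0389 -0.0406  0.0418] turn [ 0.0345 -0.301   0.04  ] |ang| deg 26.3
```

Run:
```python
from h import *
to([.40,.25,.35],frame([0.1,.4,-.9],[.95,.31,0]))
```

```text
t 3.23 shift [-0.3706 -0.2456  0.1525] turn [-0.0076  0.7594  0.5858] |ang| deg 82.4
```

Request:
{"fn": "jog_arm", "kwargs": {
  "motion": "100 -0.1 -0.03 -0.05 0 0.12 0.08; 100 -0.18 -0.08 0.0 0 0.25 0.18; 100 -0.26 -0.14 0.05 0 0.37 0.28; 100 -0.32 -0.19 0.1 0 0.49 0.38; 100 -0.37 -0.246 0.152 0 0.62 0.48"
}}

```text
time: 3.85
tool_pos: [0.4005, 0.2494, 0.351]
tool_rot: [0.096, 0.494, 0.86, 0.084]
contact_force: [1.6, -0.3, -0.9]
gripper_width: 1.004
grasp_force: 0.0
```

Run:
```python
from h import *
s=state();print(s["joint_pos"].round(3),s["tool_pos"].round(3));print(rot(s).as_matrix().round(2))
to([.43,.20,.27],side(92,15)*R.from_euler('z',180,degrees=True))
```

```text
[ 0.435 -0.536  1.924 -0.06   1.504 -0.096] [0.401 0.249 0.351]
[[-0.49  0.83  0.25]
 [ 0.87  0.5   0.05]
 [-0.08  0.24 -0.97]]
t 3.85 shift [-0.1014 -0.0389  0.1664] turn [-0.0669  0.8631  0.3915] |ang| deg 81.7
```

Request:
{"fn": "jog_arm", "kwargs": {
  "motion": "80 -0.01 -0.01 0.02 0 0.11 0.05; 80 -0.03 -0.02 0.04 -0.01 0.22 0.1; 80 -0.05 -0.03 0.07 -0.02 0.33 0.15; 80 -0.07 -0.035 0.1 -0.03 0.44 0.2; 80 -0.09 -0.04 0.12 -0.04 0.55 0.25"
}}

```text
time: 4.47
tool_pos: [0.4209, 0.2031, 0.2902]
tool_rot: [-0.257, 0.565, 0.719, 0.314]
contact_force: [-0.3, 0.8, -0.3]
gripper_width: 0.799
grasp_force: 0.0
```

Run:
```python
from h import *
s=state();print(s["joint_pos"].round(3),s["tool_pos"].round(3),s["gripper_width"]);print(rot(s).as_matrix().round(2))
to([.43,.225,.24],side(92,15)*R.from_euler('z',180,degrees=True))
```

```text
[-0.185 -0.438  2.093  0.818  1.666 -0.42 ] [0.421 0.203 0.29 ] 0.7991381502389496
[[-0.23  0.97 -0.02]
 [ 0.65  0.17  0.74]
 [ 0.72  0.16 -0.67]]
t 4.47 shift [-0.0483  0.0087  0.0995] turn [-0.026   0.3149  0.1383] |ang| deg 29.6
```

Request:
{"fn": "jog_arm", "kwargs": {
  "motion": "84 -0.015 0 0.03 -0.01 0.1 0.045; 84 -0.03 0.005 0.06 -0.02 0.2 0.09; 84 -0.048 0.009 0.099 -0.026 0.315 0.138; 84 -0.048 0.009 0.099 -0.026 0.315 0.138; 84 -0.048 0.009 0.099 -0.026 0.315 0.138"
}}

```text
time: 5.1
tool_pos: [0.4302, 0.2255, 0.2413]
tool_rot: [-0.436, 0.551, 0.574, 0.421]
contact_force: [-0.5, 0.2, 1.1]
gripper_width: 0.839
grasp_force: 0.0
```

Run:
```python
from h import *
s=state();print(s["joint_pos"].round(3),s["tool_pos"].round(3),s["gripper_width"])
Rt=side(92,15)*R.from_euler('z',180,degrees=True)
h=Rt.as_matrix()[:,2]
c=np.array([.424,.342,.072])
to(c-.085*h,Rt); to(c+.022*h,Rt); print(c-.085*h)
f=grab_frame("top");cv2.imwrite("pics/t2.png",f["color"][100:400,60:460,::-1].repeat(2,0).repeat(2,1)[:600])
print([(x["at"],x["p"]) for x in place_of("top","bottle")],[(x["at"],x["p"]) for x in place_of("side","bottle")])
```

```text
[-0.268 -0.184  2.186  1.195  1.724 -0.505] [0.43  0.225 0.241] 0.8388553000921641
t 5.1 shift [-0.2657 -0.0051  0.145 ] turn [-0.0017  0.0047  0.003 ] |ang| deg 0.5
t 5.1 shift [-0.2642 -0.0045  0.359 ] turn [-0.0017  0.0047  0.003 ] |ang| deg 0.5
[0.42686538 0.25994632 0.09399962]
[([0.3326, 0.2404, -0.0008], 0.79), ([0.5193, 0.3074, 0.0024], 0.66), ([0.4206, 0.3408, -0.003], 0.61)] [([0.5162, 0.3026, -0.0026], 0.88), ([0.3349, 0.2398, -0.0027], 0.79), ([0.424, 0.3433, -0.0016], 0.68), ([0.5802, -0.2102, 0.0168], 0.65)]
```

View pics/t2.png

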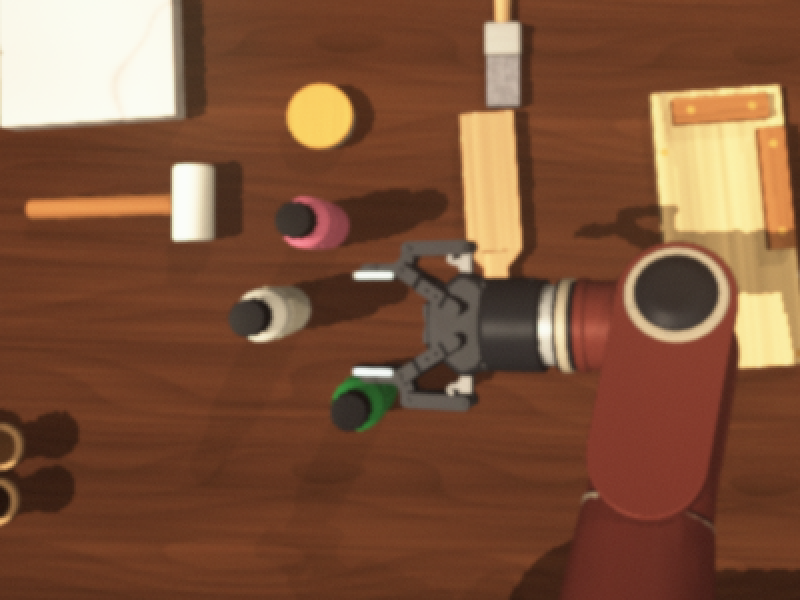

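Request:
{"fn": "jog_arm", "kwargs": {
  "motion": "84 -0.07 -0.005 0.04 0 0.003 0.002; 84 -0.14 -0.006 0.08 0 0.004 0.003; 84 -0.21 -0.006 0.115 0 0.005 0.003; 84 -0.265 -0.006 0.145 0 0.005 0.003; 84 -0.265 -0.006 0.145 0 0.005 0.003"
}}

```text
time: 5.88
tool_pos: [0.4248, 0.2609, 0.0928]
tool_rot: [-0.441, 0.551, 0.57, 0.421]
contact_force: [0.5, 0.2, 1.6]
gripper_width: 0.839
grasp_force: 0.0
```

Run:
```python
from h import *
s=state();print(s["joint_pos"].round(3),s["tool_pos"].round(3),s["contact_force"])
Rt=side(92,15)*R.from_euler('z',180,degrees=True)
h=Rt.as_matrix()[:,2]
c=np.array([.423,.342,.072])
to(c+.022*h,Rt)
```

```text
[-0.192  0.144  2.203  1.226  1.55  -0.797] [0.425 0.261 0.093] [0.54050815 0.16688847 1.62909075]
t 5.88 shift [0.0013 0.0031 0.2114] turn [-0.0031 -0.0017 -0.0029] |ang| deg 0.4
```

Request:
{"fn": "jog_arm", "kwargs": {
  "motion": "84 0.001 0.003 0.06 -0.003 0 -0.003; 84 0.001 0.003 0.12 -0.003 0 -0.003; 84 0.001 0.003 0.17 -0.003 0 -0.003; 84 0.001 0.003 0.212 -0.003 0 -0.003; 84 0.001 0.003 0.212 -0.003 0 -0.003"
}}

```text
time: 6.5
tool_pos: [0.4237, 0.3639, 0.0687]
tool_rot: [-0.437, 0.549, 0.571, 0.425]
contact_force: [-0.9, 0.5, 0.8]
gripper_width: 0.843
grasp_force: 0.0
```

Request:
{"fn": "jog_arm", "kwargs": {
  "motion": "30 0 0 0 0 0 0; 30 0 0 0 0 0 0; 30 0 0 0 0 0 0; 30 0 0 0 0 0 0; 30 0 0 0 0 0 0"
}}

```text
time: 7.12
tool_pos: [0.424, 0.3626, 0.0682]
tool_rot: [-0.438, 0.55, 0.57, 0.426]
contact_force: [-0.7, -2.5, 7.6]
gripper_width: 0.616
grasp_force: 61.6
```

Run:
```python
from h import *
s=state();print(s["joint_pos"].round(3),s["tool_pos"].round(4),s["contact_force"],s["gripper_width"])
f=grab_frame("side");cv2.imwrite("pics/t3.png",f["color"][60:360,100:500,::-1].repeat(2,0).repeat(2,1)[:600])
```

```text
[ 0.042  0.225  2.176  1.403  1.376 -0.816] [0.424  0.3626 0.0682] [-0.70196411 -2.49211086  7.61184383] 0.6160285520760365
```

View pics/t3.png

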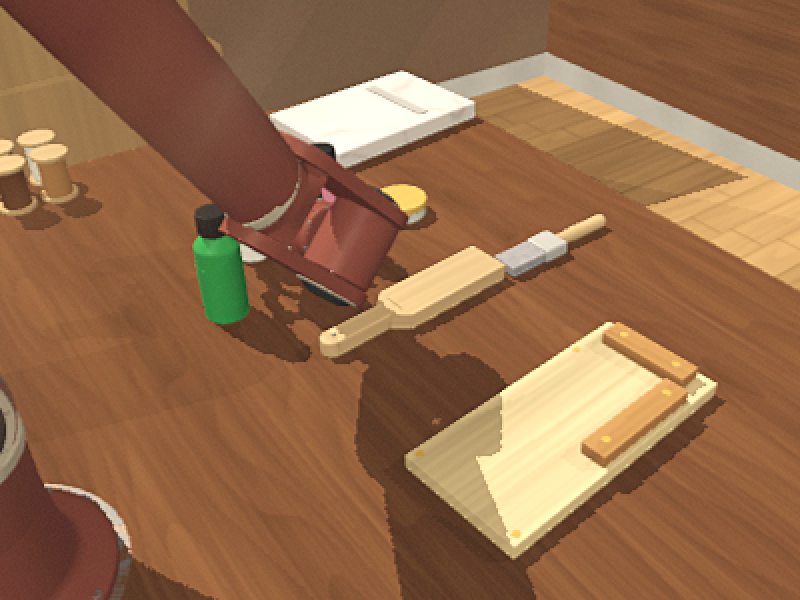

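Request:
{"fn": "jog_arm", "kwargs": {
  "motion": "30 0.06 0 -0.016 0 0 0; 30 0.15 0 -0.04 0 0 0; 30 0.24 0 -0.065 0 0 0; 30 0.33 0 -0.089 0 0 0; 30 0.42 0 -0.113 0 0 0"
}}

```text
time: 7.8
tool_pos: [0.4226, 0.3614, 0.2844]
tool_rot: [-0.437, 0.552, 0.57, 0.424]
contact_force: [0.6, 0.1, -2.2]
gripper_width: 0.613
grasp_force: 62.9
```

Request:
{"fn": "jog_arm", "kwargs": {
  "motion": "30 0.04 0 -0.01 0 0 0; 30 0.04 0 -0.01 0 0 0; 30 0.04 0 -0.01 0 0 0.05; 30 0.04 0 -0.01 0 0 0.1; 30 0.04 0 -0.01 0 0 0.1"
}}

```text
time: 8.43
tool_pos: [0.4222, 0.3621, 0.3019]
tool_rot: [-0.469, 0.593, 0.527, 0.389]
contact_force: [-0.1, 0.9, -1.5]
gripper_width: 0.611
grasp_force: 62.8
```

Run:
```python
from h import *
s=state();print(s["joint_pos"].round(3),s["tool_pos"].round(4),s["contact_force"],s["gripper_width"],s["grasp_force"])
print(rot(s).as_matrix().round(2))
```

```text
[ 0.042 -0.282  2.157  1.324  1.486 -0.141] [0.4222 0.3621 0.3019] [-0.12281128  0.94891351 -1.52013949] 0.6112934545732912 62.83191449590959
[[ 0.14  0.99 -0.03]
 [ 0.26 -0.01  0.97]
 [ 0.96 -0.15 -0.26]]
```

Request:
{"fn": "jog_arm", "kwargs": {
  "motion": "30 0 0 0 0.026 0 0.097; 30 0 0 0 0.052 0 0.193; 30 0 0 0 0.078 0 0.29; 30 0 0 0 0.104 0 0.386; 30 0 0 0 0.13 0 0.483"
}}

```text
time: 9.05
tool_pos: [0.4226, 0.3623, 0.303]
tool_rot: [-0.631, 0.693, 0.316, 0.145]
contact_force: [1.1, -0.4, -1.9]
gripper_width: 0.61
grasp_force: 62.9
```

Request:
{"fn": "jog_arm", "kwargs": {
  "motion": "30 0 0 0 0.026 0 0.097; 30 0 0 0 0.052 0 0.193; 30 0 0 0 0.078 0 0.29; 30 0 0 0 0.104 0 0.386; 30 0 0 0 0.13 0 0.483"
}}

```text
time: 9.68
tool_pos: [0.4226, 0.3624, 0.303]
tool_rot: [0.705, -0.697, -0.063, 0.118]
contact_force: [-1.1, -0.5, -1.4]
gripper_width: 0.615
grasp_force: 62.9
```

Run:
```python
from h import *
s=state();print(s["joint_pos"].round(3),s["tool_pos"].round(4),s["contact_force"],s["gripper_width"],s["grasp_force"])
print(rot(s).as_matrix().round(2))
Rup=side(92,15)*R.from_euler('z',180,degrees=True);a=np.deg2rad(92);h=np.array([np.cos(a),np.sin(a),0])
to([.423,.36,.30],R.from_rotvec(h*np.pi)*Rup)
```

```text
[0.036 0.    2.052 1.486 1.775 1.159] [0.4226 0.3624 0.303 ] [-1.10611178 -0.52395852 -1.37979608] 0.6147467958588855 62.90555977175245
[[ 0.96 -0.08 -0.25]
 [ 0.25  0.    0.97]
 [-0.08 -1.    0.02]]
t 9.68 shift [-0.      0.0059 -0.0049] turn [ 0.2364 -0.0196  0.9662] |ang| deg 85.5
```

Request:
{"fn": "jog_arm", "kwargs": {
  "motion": "30 0 0 0 0.026 0 0.097; 30 0 0 0 0.052 0 0.193; 30 0 0 0 0.078 0 0.29; 30 0 0 0 0.104 0 0.386; 30 0 0 0 0.13 0 0.483"
}}

```text
time: 10.3
tool_pos: [0.4226, 0.3624, 0.303]
tool_rot: [0.68, -0.604, 0.199, 0.365]
contact_force: [-0.8, 0.3, -2.1]
gripper_width: 0.614
grasp_force: 62.9
```

Run:
```python
from h import *
s=state();print(s["joint_pos"].round(3),s["tool_pos"].round(4))
Rup=side(92,15)*R.from_euler('z',180,degrees=True);a=np.deg2rad(92);h=np.array([np.cos(a),np.sin(a),0])
to([.423,.36,.30],R.from_rotvec(h*np.pi)*Rup)
```

```text
[0.038 0.037 2.115 1.661 1.788 1.824] [0.4226 0.3624 0.303 ]
t 10.3 shift [ 0.0035  0.0034 -0.0059] turn [ 0.1027 -0.0093  0.4842] |ang| deg 42.5
```

Request:
{"fn": "jog_arm", "kwargs": {
  "motion": "30 0 0 0 0.02 0 0.097; 30 0 0 0 0.04 0 0.193; 30 0 0 0 0.06 -0.005 0.29; 30 0 0 0 0.08 -0.007 0.386; 30 0 0 0 0.103 -0.009 0.484"
}}

```text
time: 10.92
tool_pos: [0.4227, 0.3624, 0.303]
tool_rot: [0.551, -0.438, 0.423, 0.57]
contact_force: [-0.4, -0.1, -1.6]
gripper_width: 0.612
grasp_force: 63.0
```

Request:
{"fn": "jog_arm", "kwargs": {
  "motion": "30 0 0 0 0 0 0; 30 0 0 0 0 0 0; 30 0 0 0 0 0 0; 30 0 0 0 0 0 0; 30 0 0 0 0 0 0"
}}

```text
time: 11.55
tool_pos: [0.4227, 0.3625, 0.3044]
tool_rot: [0.552, -0.44, 0.421, 0.569]
contact_force: [0.1, 0.2, -0.7]
gripper_width: 0.609
grasp_force: 63.0
```

Run:
```python
from h import *
s=state();print(s["joint_pos"].round(3),s["tool_pos"].round(4))
Rup=side(92,15)*R.from_euler('z',180,degrees=True);a=np.deg2rad(92);h=np.array([np.cos(a),np.sin(a),0])
to([.423,.36,.30],R.from_rotvec(h*np.pi)*Rup)
f=grab_frame("side");cv2.imwrite("pics/t4.png",f["color"][:300,100:500,::-1].repeat(2,0).repeat(2,1))
P=cloud(f);m=(P[...,0]>.33)&(P[...,0]<.53)&(P[...,1]>.31)&(P[...,1]<.42)&(P[...,2]>.2)
dk=f["color"].max(-1)<60
q=P[m];print(np.percentile(q,[1,99],axis=0).round(3))
```

```text
[ 0.043 -0.01   2.201  1.789  1.717  2.53 ] [0.4227 0.3625 0.3044]
t 11.55 shift [ 0.0072 -0.0003 -0.0072] turn [0.0013 0.0001 0.0042] |ang| deg 0.4
[[0.396 0.313 0.284]
 [0.467 0.359 0.373]]
```

View pics/t4.png

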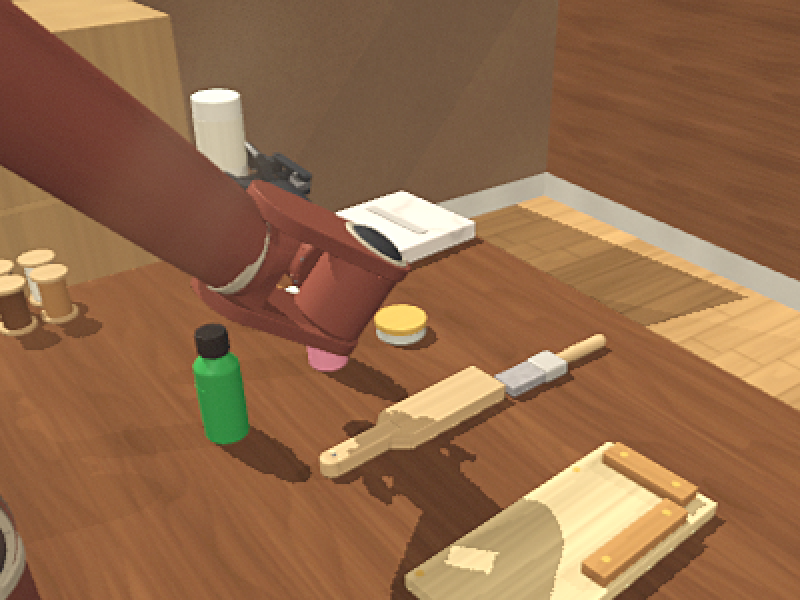

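Request:
{"fn": "jog_arm", "kwargs": {
  "motion": "30 0 0 0 -0.027 0 -0.1; 30 0 0 0 -0.054 0 -0.2; 30 0 0 0 -0.081 0 -0.302; 30 0 0 0 -0.108 0 -0.403; 30 0 0 0 -0.135 0 -0.504"
}}

```text
time: 12.22
tool_pos: [0.4226, 0.3625, 0.3042]
tool_rot: [0.678, -0.617, 0.169, 0.363]
contact_force: [-0.3, 0.5, -1.9]
gripper_width: 0.611
grasp_force: 62.9
```

Request:
{"fn": "jog_arm", "kwargs": {
  "motion": "30 0 0 0 -0.027 0 -0.1; 30 0 0 0 -0.054 0 -0.2; 30 0 0 0 -0.081 0 -0.302; 30 0 0 0 -0.108 0 -0.403; 30 0 0 0 -0.135 0 -0.504"
}}

```text
time: 12.85
tool_pos: [0.4227, 0.3625, 0.3043]
tool_rot: [-0.699, 0.699, 0.107, -0.103]
contact_force: [-1.0, -0.3, -1.5]
gripper_width: 0.615
grasp_force: 62.9
```

Request:
{"fn": "jog_arm", "kwargs": {
  "motion": "30 0 0 0 -0.027 0 -0.1; 30 0 0 0 -0.054 0 -0.2; 30 0 0 0 -0.081 0 -0.302; 30 0 0 0 -0.108 0 -0.403; 30 0 0 0 -0.135 0 -0.504"
}}

```text
time: 13.48
tool_pos: [0.4226, 0.3625, 0.3043]
tool_rot: [-0.615, 0.676, 0.367, 0.173]
contact_force: [0.2, 0.2, -1.7]
gripper_width: 0.611
grasp_force: 62.9
```

Run:
```python
from h import *
s=state();print(s["joint_pos"].round(3),s["tool_pos"].round(4))
Rup=side(92,15)*R.from_euler('z',180,degrees=True)
to([.423,.362,.30],Rup)
```

```text
[ 0.042 -0.116  2.05   1.333  1.671  0.408] [0.4226 0.3625 0.3043]
t 13.47 shift [-0.0057  0.0067  0.0005] turn [-1.355e-01  1.000e-04 -5.036e-01] |ang| deg 44.8
```

Request:
{"fn": "jog_arm", "kwargs": {
  "motion": "30 0 0 0 -0.027 0 -0.1; 30 0 0 0 -0.054 0 -0.2; 30 0 0 0 -0.081 0 -0.302; 30 0 0 0 -0.108 0 -0.403; 30 0 0 0 -0.136 0 -0.504"
}}

```text
time: 14.1
tool_pos: [0.4224, 0.3625, 0.3044]
tool_rot: [-0.437, 0.551, 0.571, 0.423]
contact_force: [-0.3, -0.9, -2.2]
gripper_width: 0.612
grasp_force: 62.9
```

Run:
```python
from h import *
s=state();print(s["joint_pos"].round(3),s["tool_pos"].round(4))
Rg=R.from_quat([.55,.57,.426,-.438]);print(Rg.as_matrix().round(3))
to([.424,.3626,.0682],Rg)
```

```text
[ 0.043 -0.285  2.153  1.322  1.487 -0.287] [0.4224 0.3625 0.3044]
[[-0.012  0.999 -0.031]
 [ 0.254  0.033  0.967]
 [ 0.967  0.004 -0.254]]
t 14.1 shift [-0.4561  0.0028  0.1225] turn [-0.0017  0.0037 -0.0017] |ang| deg 0.4
```

Request:
{"fn": "jog_arm", "kwargs": {
  "motion": "30 -0.1 0 0.027 0 0.002 0; 30 -0.2 0.001 0.054 -0.001 0.003 -0.001; 30 -0.3 0.002 0.081 -0.001 0.003 -0.001; 30 -0.39 0.003 0.105 -0.001 0.003 -0.001; 30 -0.435 0.003 0.117 -0.001 0.003 -0.001"
}}

```text
time: 14.72
tool_pos: [0.4218, 0.3626, 0.0763]
tool_rot: [-0.44, 0.552, 0.568, 0.422]
contact_force: [0.2, -0.1, -1.7]
gripper_width: 0.611
grasp_force: 62.9
```

Request:
{"fn": "jog_arm", "kwargs": {
  "motion": "30 -0.005 0 0.001 0 0 0; 30 -0.01 0 0.003 0 0 0; 30 -0.013 0 0.004 0 0 0; 30 -0.016 0 0.005 0 0 0; 30 -0.016 0 0.005 0 0 0"
}}

```text
time: 15.35
tool_pos: [0.4233, 0.3631, 0.0712]
tool_rot: [-0.439, 0.551, 0.569, 0.424]
contact_force: [0.5, 0.2, -2.0]
gripper_width: 0.611
grasp_force: 62.9
```

Run:
```python
from h import *
s=state();print(s["joint_pos"].round(3),s["tool_pos"].round(4),s["contact_force"])
Rg=R.from_quat([.55,.57,.426,-.438])
to([.424,.3626,.0682],Rg)
```

```text
[ 0.043  0.216  2.178  1.4    1.376 -0.803] [0.4233 0.3631 0.0712] [ 0.48988085  0.18895727 -1.95334155]
t 15.35 shift [-0.0061  0.0014  0.0005] turn [-0.0011  0.0006 -0.0036] |ang| deg 0.3
```

Nudge down until contact shows.

Request:
{"fn": "jog_arm", "kwargs": {
  "motion": "30 -0.002 0 0 0 0 -0.003; 30 -0.004 0 0.001 0 0 -0.003; 30 -0.006 0 0.001 0 0 -0.003; 30 -0.007 0 0.001 0 0 -0.003; 30 -0.007 0 0.001 0 0 -0.003"
}}

```text
time: 15.98
tool_pos: [0.4231, 0.3629, 0.0683]
tool_rot: [-0.439, 0.549, 0.57, 0.425]
contact_force: [-2.4, -0.6, 4.9]
gripper_width: 0.61
grasp_force: 63.1
```

Request:
{"fn": "jog_arm", "kwargs": {
  "motion": "70 0 0 0 0 0 0; 84 0 0 0 0 0 0; 84 0 0 0 0 0 0; 84 0 0 -0.03 0 0 0; 84 0 0 -0.07 0 0 0"
}}

```text
time: 16.6
tool_pos: [0.424, 0.3281, 0.0763]
tool_rot: [-0.439, 0.55, 0.57, 0.424]
contact_force: [1.7, 0.3, -0.3]
gripper_width: 0.842
grasp_force: 0.0
```

Request:
{"fn": "jog_arm", "kwargs": {
  "motion": "84 0 0 -0.05 0 0 0; 84 0 0 -0.1 0 0 0; 84 0 0 -0.16 0 0 0; 84 0.06 0 -0.18 0 0 0; 84 0.15 0 -0.2 0 0 0"
}}

```text
time: 17.23
tool_pos: [0.4264, 0.25, 0.1742]
tool_rot: [-0.439, 0.552, 0.568, 0.424]
contact_force: [0.5, 0.1, 0.4]
gripper_width: 0.842
grasp_force: 0.0
```

Run:
```python
from h import *
s=state();print(s["joint_pos"].round(3),s["tool_pos"].round(4),s["contact_force"])
for c in("top","side"):
  f=grab_frame(c)
  print([(np.round(x["at"],3).tolist(),round(x["p"],2)) for x in place_of(c,"bottle")])
  if c=="side":cv2.imwrite("pics/t5.png",f["color"][60:360,100:500,::-1])
a=np.deg2rad(5.4);d=[np.cos(a),np.sin(a),0];n=[-d[1],d[0],0]
for y in (n,[-v for v in n]): to([.40,.10,.26],frame([0,0,-1],y))
```

```text
[-0.217 -0.058  2.218  1.219  1.628 -0.63 ] [0.4264 0.25   0.1742] [0.48985249 0.09273313 0.3573824 ]
[([0.517, 0.305, 0.005], 0.84), ([0.345, 0.22, -0.0], 0.77), ([0.423, 0.345, 0.002], 0.73)]
[([0.349, 0.219, -0.001], 0.83), ([0.422, 0.342, -0.004], 0.66), ([0.518, 0.304, -0.002], 0.63)]
t 17.43 shift [ 0.0883 -0.0636 -0.3328] turn [ 0.7045 -0.6592 -0.9117] |ang| deg 114.1
t 17.43 shift [ 0.0883 -0.0636 -0.3328] turn [-0.6503 -0.695   0.8491] |ang| deg 109.6
```

View pics/t5.png

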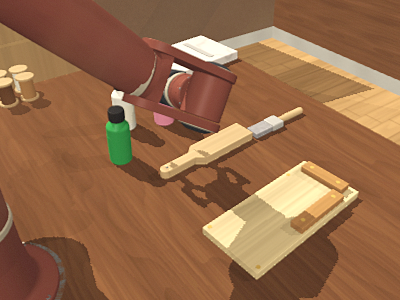

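Request:
{"fn": "jog_arm", "kwargs": {
  "motion": "84 0.08 0 -0.02 0 0 0; 84 0.16 0 -0.06 -0.05 -0.08 0.06; 84 0.2 -0.02 -0.14 -0.13 -0.14 0.16; 84 0.18 -0.03 -0.22 -0.2 -0.22 0.26; 84 0.16 -0.04 -0.3 -0.26 -0.28 0.34"
}}

```text
time: 18.05
tool_pos: [0.41, 0.1244, 0.2884]
tool_rot: [-0.299, 0.812, 0.41, 0.288]
contact_force: [1.0, -0.7, -0.1]
gripper_width: 0.843
grasp_force: 0.0
```

Run:
```python
from h import *
s=state();print(s["joint_pos"].round(3),s["tool_pos"].round(4),s["contact_force"])
a=np.deg2rad(5.4);d=[np.cos(a),np.sin(a),0];n=[-d[1],d[0],0]
to([.4536,.101,.20],frame([0,0,-1],[-v for v in n]))
```

```text
[-0.428 -0.656  2.241  0.851  1.659  0.241] [0.41   0.1244 0.2884] [ 0.96022235 -0.68933774 -0.0835908 ]
t 18.05 shift [-0.1057  0.1399  0.1016] turn [-0.403  -0.4264  0.5254] |ang| deg 67.7
```

Request:
{"fn": "jog_arm", "kwargs": {
  "motion": "70 -0.02 0.03 0.02 -0.07 -0.08 0.1; 70 -0.04 0.05 0.04 -0.15 -0.16 0.2; 70 -0.06 0.08 0.06 -0.22 -0.23 0.29; 70 -0.08 0.11 0.08 -0.29 -0.31 0.38; 70 -0.106 0.14 0.1 -0.36 -0.38 0.47"
}}

```text
time: 18.68
tool_pos: [0.4544, 0.102, 0.2001]
tool_rot: [-0.065, 0.988, 0.128, 0.063]
contact_force: [0.6, -0.7, -0.5]
gripper_width: 0.701
grasp_force: 0.0
```

Run:
```python
from h import *
s=state();print(s["joint_pos"].round(3),s["tool_pos"].round(4),s["contact_force"])
a=np.deg2rad(5.4);d=[np.cos(a),np.sin(a),0];n=[-d[1],d[0],0]
to([.4536,.101,.12],frame([0,0,-1],[-v for v in n]))
```

```text
[-0.03  -0.426  2.089  0.152  1.376  1.261] [0.4544 0.102  0.2001] [ 0.55488629 -0.68121418 -0.46301249]
t 18.68 shift [-0.0247  0.0195  0.157 ] turn [-0.0834 -0.0883  0.1088] |ang| deg 14.0
```

Request:
{"fn": "jog_arm", "kwargs": {
  "motion": "70 -0.01 0.01 0.05 -0.04 -0.044 0.054; 70 -0.02 0.015 0.1 -0.083 -0.088 0.109; 70 -0.025 0.019 0.157 -0.083 -0.088 0.109; 70 -0.025 0.019 0.157 -0.083 -0.088 0.109; 70 -0.025 0.019 0.157 -0.083 -0.088 0.109"
}}

```text
time: 19.3
tool_pos: [0.4539, 0.1017, 0.1217]
tool_rot: [-0.002, 0.999, 0.049, 0.002]
contact_force: [-0.1, 0.8, -0.2]
gripper_width: 0.7
grasp_force: 0.0
```

Run:
```python
from h import *
s=state();print(s["joint_pos"].round(3),s["tool_pos"].round(4),s["contact_force"])
print([(np.round(x["at"],3).tolist(),x["p"]) for c in("top","side") if grab_frame(c) for t in("handle","strop") for x in place_of(c,t)])
a=np.deg2rad(5.4);d=[np.cos(a),np.sin(a),0];n=[-d[1],d[0],0]
f=grab_frame("wrist");P=cloud(f);cv2.imwrite("pics/w.png",f["color"][:,:,::-1])
m=(abs(P[...,2]-.022)<.006)&(P[...,0]>.36)&(P[...,0]<.7)&(abs(P[...,1]-.11)<.06)
u=P[m][:,:2]@np.array(d[:2]);v=P[m][:,:2]@np.array(n[:2]);print("z",np.median(P[m][:,2]))
for lo in np.arange(.39,.68,.02):
  k=(u>=lo)&(u<lo+.02)
  if k.sum()>10: print(lo.round(2),np.percentile(v[k],[1,99]).round(4))
print("tcp v",s["tool_pos"][:2]@np.array(n[:2]),s["tool_pos"][:2]@np.array(d[:2]),u.min(),u.max())
to([.4536,.101,.003],frame([0,0,-1],[-v for v in n]))
```

```text
[ 0.057 -0.253  2.085  0.005  1.306  1.529] [0.4539 0.1017 0.1217] [-0.14097701  0.78819028 -0.15193039]
[([0.579, 0.116, -0.001], 0.82), ([0.446, 0.101, 0.011], 0.72), ([0.577, -0.206, 0.018], 0.48), ([0.578, 0.113, -0.002], 0.64), ([0.54, 0.445, -0.0], 0.41)]
z 0.020900845657580575
0.39 [0.0476 0.0725]
0.41 [0.0462 0.074 ]
0.43 [0.0464 0.0738]
0.45 [0.0462 0.0735]
0.47 [0.0459 0.074 ]
0.49 [0.031  0.0888]
0.51 [0.0297 0.0902]
0.53 [0.0298 0.0902]
0.55 [0.0297 0.0901]
0.57 [0.0296 0.0902]
0.59 [0.0294 0.0903]
tcp v 0.058527775000742736 0.4614807382313129 0.3957997914482891 0.593391726745871
t 19.65 shift [-0.0034  0.0029  0.2391] turn [-0.0031 -0.0044  0.0022] |ang| deg 0.5
```

Request:
{"fn": "jog_arm", "kwargs": {
  "motion": "60 -0.003 0 0.06 -0.003 -0.004 0.002; 60 -0.003 -0.001 0.12 -0.003 -0.004 0.002; 60 -0.003 -0.001 0.18 -0.003 -0.004 0.002; 60 -0.003 -0.001 0.22 -0.003 -0.004 0.002; 60 -0.003 -0.001 0.237 -0.003 -0.004 0.002"
}}

```text
time: 20.27
tool_pos: [0.4522, 0.103, 0.0022]
tool_rot: [-0.0, 0.999, 0.047, -0.001]
contact_force: [0.1, 0.4, 1.0]
gripper_width: 0.598
grasp_force: 0.0
```

Request:
{"fn": "jog_arm", "kwargs": {
  "motion": "45 0 0 0 0 0 0; 20 0 0 0 0 0 0; 10 0 0 0 0 0 0; 10 0 0 0 0 0 0; 10 0 0 0 0 0 0"
}}

```text
time: 20.9
tool_pos: [0.4541, 0.1031, 0.0044]
tool_rot: [-0.0, 0.999, 0.047, 0.001]
contact_force: [-1.3, -0.1, 6.6]
gripper_width: 0.309
grasp_force: 62.6
```

Run:
```python
from h import *
s=state();print({k:np.round(v,3) for k,v in s.items()})
```

```text
{'time': np.float64(20.9), 'joint_pos': array([ 0.063, -0.065,  2.142,  0.   ,  1.063,  1.539]), 'joint_vel': array([ 0.   , -0.001, -0.   ,  0.   ,  0.001, -0.   ]), 'joint_efforts': array([  0.092, -24.807, -27.797,   0.067,  -0.24 ,  -0.031]), 'tool_pos': array([0.454, 0.103, 0.004]), 'tool_rot': array([-0.   ,  0.999,  0.047,  0.001]), 'contact_force': array([-1.272, -0.112,  6.599]), 'ft_torque': array([-0.114,  0.142, -0.014]), 'grasp_force': np.float64(62.623), 'gripper_width': np.float64(0.309)}
```

Request:
{"fn": "jog_arm", "kwargs": {
  "motion": "10 0 0 -0.04 0 0 0; 10 0 0 -0.08 0 0 0; 10 0 0 -0.12 0 0 0; 10 0 0 -0.12 0 0 0; 10 0 0 -0.12 0 0 0"
}}

```text
time: 21.52
tool_pos: [0.452, 0.103, 0.062]
tool_rot: [-0.0, 0.999, 0.047, -0.002]
contact_force: [-1.0, -0.4, -2.0]
gripper_width: 0.313
grasp_force: 61.8
```

Run:
```python
from h import *
s=state();print(s["joint_pos"].round(3),s["tool_pos"].round(4),s["contact_force"],s["ft_torque"].round(2))
a=np.deg2rad(5.55);d=[np.cos(a),np.sin(a),0];n=[-d[1],d[0],0]
to([.4359,-.1653,.065],frame([0,0,-1],[-v for v in n]))
```

```text
[ 0.063 -0.168  2.122  0.     1.19   1.539] [0.452 0.103 0.062] [-1.00443643 -0.38596098 -2.02088317] [-0.06  0.21  0.02]
t 21.52 shift [-0.083   0.5311 -0.006 ] turn [-0.0002  0.002  -0.0014] |ang| deg 0.2
```

Request:
{"fn": "jog_arm", "kwargs": {
  "motion": "10 -0.02 0.09 -0.006 0 0.002 -0.001; 10 -0.04 0.19 -0.006 0 0.002 -0.001; 10 -0.06 0.29 -0.006 0 0.002 -0.001; 10 -0.07 0.39 -0.006 0 0.002 -0.001; 10 -0.083 0.48 -0.006 0 0.002 -0.001"
}}

```text
time: 22.15
tool_pos: [0.4333, -0.1411, 0.0648]
tool_rot: [-0.001, 0.999, 0.048, 0.0]
contact_force: [1.1, 0.2, -2.3]
gripper_width: 0.313
grasp_force: 61.8
```

Request:
{"fn": "jog_arm", "kwargs": {
  "motion": "10 0 0.03 0 0 0 0; 10 0 0.051 0 0 0 0; 10 0 0.051 0 0 0 0; 10 0 0.051 0 0 0 0; 10 0 0.051 0 0 0 0"
}}

```text
time: 22.78
tool_pos: [0.4369, -0.1643, 0.0661]
tool_rot: [-0.0, 0.999, 0.049, 0.001]
contact_force: [-1.0, -0.4, -2.7]
gripper_width: 0.31
grasp_force: 61.8
```

Run:
```python
from h import *
s=state();print(s["joint_pos"].round(3),s["tool_pos"].round(4),s["contact_force"].round(1),s["ft_torque"].round(2))
a=np.deg2rad(5.55);d=[np.cos(a),np.sin(a),0];n=[-d[1],d[0],0]
to([.4359,-.1653,.030],frame([0,0,-1],[-v for v in n]))
for c in ("top","side"):
  f=grab_frame(c);P=cloud(f);cv2.imwrite("pics/b_%s.png"%c,f["color"][:,:,::-1])
  q=P.reshape(-1,3);D=np.array(d[:2]);N=np.array(n[:2])
  u=q[:,:2]@D;v=q[:,:2]@N;z=q[:,2];ok=(q[:,0]>.3)&(q[:,0]<.72)&(q[:,1]<-.06)&(q[:,1]>-.26)
  zs=z[ok&(z>.055)&(z<.09)];
  k=ok&(z>.050)&(z<.095)&(u>.50)
  if k.sum()>50:
    r=cv2.minAreaRect((q[k][:,:2]*1000).astype(np.float32));print(c,"blade",np.round(r[0],1),np.round(r[1],1),round(r[2],2),"umax",np.percentile(u[k],99.5),"v",np.percentile(v[k],[.5,99.5]),"z",np.median(z[k]))
    o=np.percentile(z[k&(u<.55)],50),np.percentile(z[k&(u>.6)],50);print("tilt",o)
  for nm in("end_fence","side_fence"):
    ms=cut_out(c,nm)
    for m in ms[:2]:
      k=m["pixels"].ravel()&ok&(abs(z-.035)<.006)
      if k.sum()>100: r=cv2.minAreaRect((q[k][:,:2]*1000).astype(np.float32));print(c,nm,"u",np.percentile(u[k],[1,99]).round(4),"v",np.percentile(v[k],[1,99]).round(4),round(r[2],2))
```

```text
[-5.200e-01 -1.690e-01  2.116e+00  2.000e-03  1.194e+00  9.520e-01] [ 0.4369 -0.1643  0.0661] [-1.  -0.4 -2.7] [ 0.01  0.22 -0.01]
t 22.77 shift [-0.0024  0.0019  0.0722] turn [-0.0004 -0.0013  0.0006] |ang| deg 0.1
top blade [ 578.8 -152.1] [122.6  63.4] 5.56 umax 0.6218833752931222 v [-0.23820495 -0.1761771 ] z 0.08505047684754502
tilt (np.float64(0.0852786227272827), np.float64(0.08479097647764638))
top end_fence u [0.635  0.6644] v [-0.265  -0.1576] 5.62
top side_fence u [0.487 0.623] v [-0.2818 -0.2544] 5.63
side blade [ 579.1 -151.5] [122.3  64.1] 5.31 umax 0.620228458743404 v [-0.2383205 -0.1760964] z 0.0830967287967096
tilt (np.float64(0.08327416584846548), np.float64(0.0829616180995234))
side end_fence u [0.6325 0.6638] v [-0.2652 -0.219 ] 6.6
```

Request:
{"fn": "jog_arm", "kwargs": {
  "motion": "10 0 0 0.03 0 0 0; 10 0.01 0.012 0.06 0 0 0; 10 0.02 0.024 0.072 0 0 0; 10 0.02 0.026 0.08 0 0 0; 10 0.02 0.026 0.084 0 0 0"
}}

```text
time: 23.7
tool_pos: [0.4483, -0.177, 0.0241]
tool_rot: [-0.0, 0.999, 0.048, 0.001]
contact_force: [-0.1, 2.3, -1.1]
gripper_width: 0.308
grasp_force: 62.0
```

Request:
{"fn": "jog_arm", "kwargs": {
  "motion": "10 0 0 0.002 0 0 0; 10 0 0 0.003 0 0 0; 10 0 0 0.004 0 0 0; 10 0 0 0.004 0 0 0; 10 0 0 0.004 0 0 0"
}}

```text
time: 24.32
tool_pos: [0.4484, -0.1771, 0.0226]
tool_rot: [-0.0, 0.999, 0.048, 0.001]
contact_force: [-1.4, 4.3, 1.9]
gripper_width: 0.313
grasp_force: 62.3
```

```bash
cat >> h.py <<'E'
def rep():
    s=state();a=np.deg2rad(5.55);D=np.array([np.cos(a),np.sin(a),0]);N=np.array([-D[1],D[0],0]);F=s["contact_force"];p=s["tool_pos"]
    print("t",s["time"].round(2),"Fx,Fy,Fz board",(F@D).round(1),(F@N).round(1),F[2].round(1),"M",s["ft_torque"].round(2),"u,v,z",(p@D).round(4),(p@N).round(4),p[2].round(4),"yaw",np.rad2deg(np.arctan2(rot(s).as_matrix()[1,0],rot(s).as_matrix()[0,0])).round(2))
E
python3 -c "
from h import *
rep()"
```

```text
Traceback (most recent call last):
  File "h.py", line 19, in rep
    print("t",s["time"].round(2),"Fx,Fy,Fz board",(F@D).round(1),(F@N).round(1),F[2].round(1),"M",s["ft_torque"].round(2),"u,v,z",(p@D).round(4),(p@N).round(4),p[2].round(4),"yaw",np.rad2deg(np.arctan2(rot(s).as_matrix()[1,0],rot(s).as_matrix()[0,0])).round(2))
              ^^^^^^^^^^^^^^^
AttributeError: 'float' object has no attribute 'round'
```

```bash
sed -i 's/s\["time"\].round(2)/round(float(s["time"]),2)/' h.py; python3 -c "
from h import *
rep()"
```

```text
t 24.32 Fx,Fy,Fz board -1.0 4.4 1.9 M [0.59 0.16 0.42] u,v,z 0.4292 -0.2196 0.0226 yaw 5.52
```

Request:
{"fn": "jog_arm", "kwargs": {
  "motion": "10 0.002 -0.002 -0.001 0 0 0; 10 0.004 -0.002 -0.001 0 0 0; 10 0.006 -0.002 -0.001 0 0 0; 10 0.008 -0.002 -0.001 0 0 0; 10 0.01 -0.002 -0.001 0 0 0"
}}

```text
time: 24.95
tool_pos: [0.4507, -0.1761, 0.0225]
tool_rot: [-0.0, 0.999, 0.048, -0.002]
contact_force: [-13.4, -1.8, 7.2]
gripper_width: 0.312
grasp_force: 63.0
```

```bash
python3 -c "
from h import *
rep()"
```

```text
t 24.95 Fx,Fy,Fz board -13.5 -0.5 7.2 M [-0.36  2.03  0.01] u,v,z 0.4316 -0.2188 0.0225 yaw 5.54
```

Request:
{"fn": "jog_arm", "kwargs": {
  "motion": "10 -0.005 0.001 -0.002 0 0 0.002; 10 -0.005 0.003 -0.003 0 0 0.003; 10 -0.005 0.005 -0.003 0 0 0.003; 10 -0.005 0.006 -0.003 0 0 0.003; 10 -0.005 0.006 -0.003 0 0 0.003"
}}

```text
time: 25.58
tool_pos: [0.4504, -0.1769, 0.0236]
tool_rot: [-0.002, 0.999, 0.046, 0.0]
contact_force: [-1.2, 7.6, -0.3]
gripper_width: 0.312
grasp_force: 62.1
```

```bash
python3 -c "
from h import *
rep()"
```

```text
t 25.57 Fx,Fy,Fz board -0.5 7.7 -0.3 M [1.34 0.31 0.73] u,v,z 0.4312 -0.2196 0.0236 yaw 5.31
```

Request:
{"fn": "jog_arm", "kwargs": {
  "motion": "10 0.002 0.001 0 0 0 0; 10 0.004 0.002 -0.001 0 0 0; 10 0.006 0.003 -0.001 0 0 0; 10 0.008 0.004 -0.002 0 0 0; 10 0.008 0.004 -0.002 0 0 0"
}}

```text
time: 26.2
tool_pos: [0.4508, -0.1768, 0.0229]
tool_rot: [-0.005, 0.999, 0.047, -0.004]
contact_force: [-12.1, 11.0, 4.9]
gripper_width: 0.312
grasp_force: 62.7
```

```bash
python3 -c "
from h import *
rep()"
```

```text
t 26.2 Fx,Fy,Fz board -11.0 12.1 4.9 M [1.66 1.7  0.7 ] u,v,z 0.4315 -0.2196 0.0229 yaw 5.35
```

Request:
{"fn": "jog_arm", "kwargs": {
  "motion": "10 0.002 0 -0.002 0 0 0; 10 0.004 0 -0.003 0 0 0; 10 0.006 0.001 -0.003 0 0 0; 10 0.008 0.002 -0.004 0 0 0; 10 0.008 0.002 -0.004 0 0 0"
}}

```text
time: 26.82
tool_pos: [0.4508, -0.1768, 0.023]
tool_rot: [-0.006, 0.999, 0.047, -0.009]
contact_force: [-23.0, 10.8, 5.8]
gripper_width: 0.312
grasp_force: 62.8
```

Run:
```python
from h import *
rep()
a=np.deg2rad(5.55);D=np.array([np.cos(a),np.sin(a)]);N=np.array([-D[1],D[0]])
for c in("top","side"):
  f=grab_frame(c);P=cloud(f);q=P.reshape(-1,3);u=q[:,:2]@D;v=q[:,:2]@N;z=q[:,2]
  off=.002 if c=="top" else 0
  k=(abs(z-off-.040)<.0025)&(u>.45)&(u<.66)&(v>-.29)&(v<-.15)
  fz=(abs(z-off-.034)<.0025)&(u>.45)&(u<.68)&(v>-.29)&(v<-.15)
  print(c,"blade u",np.percentile(u[k],[1,99]).round(4),"v",np.percentile(v[k],[1,99]).round(4),"end fence",np.percentile(u[fz&(u>.625)&(v>-.23)&(v<-.18)],[3,97]).round(4),"side",np.percentile(v[fz&(v<-.245)&(u<.6)],[3,97]).round(4))
  if c=="top": cv2.imwrite("pics/f.png",cv2.resize(f["color"][110:310,360:500,::-1],None,fx=3,fy=3,interpolation=cv2.INTER_CUBIC)[:600])
  if c=="side": cv2.imwrite("pics/fs.png",cv2.resize(f["color"][180:350,290:480,::-1],None,fx=3.4,fy=3.4,interpolation=cv2.INTER_CUBIC))
```

```text
t 26.82 Fx,Fy,Fz board -21.9 12.9 5.8 M [1.41 3.15 0.72] u,v,z 0.4316 -0.2196 0.023 yaw 5.39
top blade u [0.4547 0.6339] v [-0.2519 -0.1902] end fence [0.6364 0.6636] side [-0.2809 -0.2546]
side blade u [0.478 0.632] v [-0.2508 -0.1894] end fence [0.6393 0.662 ] side [-0.28   -0.2497]
```

View pics/fs.png

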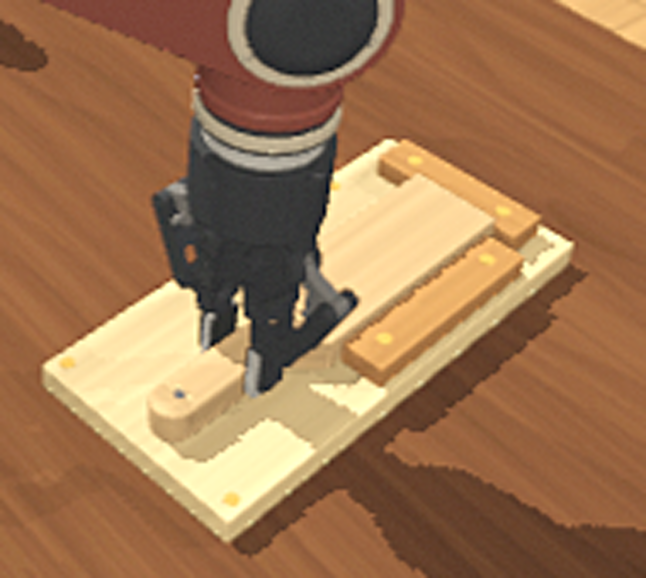

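View pics/f.png

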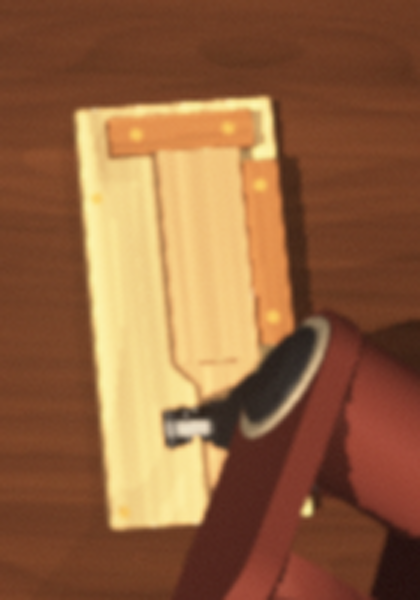

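Request:
{"fn": "jog_arm", "kwargs": {
  "motion": "10 0 0.001 0 0 0 0.002; 10 0 0.002 0 0 0 0.004; 10 0 0.002 -0.001 0 0 0.006; 10 0 0.003 -0.001 0 0 0.006; 10 0 0.003 -0.001 0 0 0.006"
}}

```text
time: 27.55
tool_pos: [0.4506, -0.1768, 0.023]
tool_rot: [-0.007, 0.999, 0.043, -0.01]
contact_force: [-21.2, 15.2, 5.5]
gripper_width: 0.306
grasp_force: 63.1
```

```bash
python3 -c "
from h import *
rep()"
```

```text
t 27.55 Fx,Fy,Fz board -19.7 17.1 5.5 M [2.16 3.05 1.01] u,v,z 0.4314 -0.2196 0.023 yaw 4.93
```

Run:
```python
from h import *
rep()
a=np.deg2rad(5.55);D=np.array([np.cos(a),np.sin(a)]);N=np.array([-D[1],D[0]])
A=[]
for i in range(4):
  f=grab_frame("top");g=cv2.cvtColor(f["color"],cv2.COLOR_RGB2GRAY);P=cloud(f);q=P.reshape(-1,3);u=q[:,:2]@D;v=q[:,:2]@N;z=q[:,2]
  k=(abs(z-.042)<.0035)&(u>.52)&(u<.625)&(v>-.275)&(v<-.15)
  def edge(k,hi,lo,up):
    X=[];Y=[]
    for b in np.arange(lo,up,.005):
      s=k&(u>=b)&(u<b+.005)
      if s.sum()>5: X.append(b+.0025);Y.append(np.percentile(v[s],97 if hi else 3))
    return X,Y
  X,Y=edge(k,True,.52,.625);c=np.polyfit(X,Y,1)
  s=(abs(z-.036)<.003)&(v<-.25)&(v>-.3);X2,Y2=edge(s,False,.5,.615);c2=np.polyfit(X2,Y2,1)
  A.append([np.rad2deg(c[0]),np.rad2deg(c2[0])])
print("blade+y edge, sidefence outer edge angle rel 5.55:",np.mean(A,0),np.std(A,0))
```

```text
t 27.55 Fx,Fy,Fz board -19.7 17.1 5.5 M [2.16 3.05 1.01] u,v,z 0.4314 -0.2196 0.023 yaw 4.93
blade+y edge, sidefence outer edge angle rel 5.55: [0.4873339  0.27593694] [0.39565492 0.09791248]
```

Request:
{"fn": "jog_arm", "kwargs": {
  "motion": "10 0 -0.001 0 0 0 0.001; 10 0 -0.002 0 0 0 0.002; 10 0 -0.003 0 0 0 0.002; 10 0 -0.003 0 0 0 0.002; 10 0 -0.003 0 0 0 0.002"
}}

```text
time: 28.38
tool_pos: [0.4507, -0.1768, 0.023]
tool_rot: [-0.005, 0.999, 0.042, -0.009]
contact_force: [-20.1, 8.7, 2.4]
gripper_width: 0.313
grasp_force: 62.9
```

```bash
python3 -c "
from h import *
rep()"
```

```text
t 28.38 Fx,Fy,Fz board -19.2 10.6 2.4 M [1.4  2.96 1.19] u,v,z 0.4315 -0.2195 0.023 yaw 4.8
```

```bash
python3 -c "
from h import *
print(job_done())"
```

```text
the job is handed in; nothing more can be done
None
```

The job is handed in at about 28 s: I turned the white bottle cap-down, stood it upright again and let go, and the gripper is now holding the strop flat in the corner, pushing about 19 N towards the end fence and 11 N towards the side fence. The green look-alike bottle was nudged about 2 cm along the way but is still standing.

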